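Load a label roll up the ramp to its spring stop

TASK

Push the white label roll lying at the foot of the grey roll loader up the ramp with your fingertips until it presses the orange spring stop back, and finish while still holding it pressed there. Push gently: do not squeeze it, lift it or let it roll back down against the dark rail at the foot. Leave the spare roll, cup, core, bottle, jar and tube rack where they stand.

Things in the scene. Friction and masses are not known exactly. Their poses are not given: they have to be found in the camera images.
- roll: White label roll, diameter 60 mm, 80 mm long, 175 to 350 g, dark hole in its ends. Starts lying across the level apron (axis along the loader's y), 63 to 90 mm downhill of the loader's origin. Rolls freely; let go on the ramp it rolls back. Glossy, slippery (friction about 0.35): it turns against the fingertips as pushed. Origin: middle of the roll, on its axis; own y: its axis (x, z turn as it rolls).
- loader: The roll loader, fixed to the table: a grey track 112 mm wide. Origin: on the table, centre of its underside; x points uphill along the track, y to the left across it, z up. Along x: dark foot rail at -185 to -175 mm, level apron (top 12 mm above the table) from -190 to -30 mm, then a ramp rising at 10 degrees (0.1745 rad) from x = -30 mm, z = 12 mm. White side guides, 92 mm apart, stand 14 mm above the track, so the roll has 6 mm of play at either end.
- foot_rail: Low dark steel rail across the foot of the apron, 10 mm thick, 10 mm high above the apron (top 22 mm above the table). Origin: centre of its underside, 180 mm behind the loader's origin. The roll must not come back against it.
- ramp: The inclined part of the loader. Origin: on its surface at the ramp's foot, on the centre line; x points up along the slope, z square to the surface, y to the left. Slope surface 205 mm long at z = 0. The roll lying on the slope has its axis at z = 30 mm; it first touches the stop with its axis at x = 140 mm. A white bracket stands behind the stop at x = 194 to 202 mm, 52 mm high.
- stop (a joint): Travel of the orange spring stop up the slope: 0 untouched, 0.012 m fully back. The spring pushes with 1.6 N at the start of travel, growing by 0.4 N per mm to 6.4 N fully back.
- stop_face (a point): Centre of the downhill face of the orange stop plate (86 mm wide, 8 mm thick, standing 12 to 50 mm above the slope); 170 mm up the slope and 30 mm above it when untouched; it moves with the plate.
- spare_roll: Spare label roll standing on end beside the loader: diameter 56 mm, 70 mm high. Leave alone. Origin: centre of its underside.
- sample_cup: Clear sample cup with red lid, diameter 48 mm, 50 mm high, beside the loader. Leave alone. Origin: centre of its underside.
- ribbon_core: Empty cardboard core standing on end beside the loader: diameter 36 mm, 60 mm high. Leave alone. Origin: centre of its underside.
- wash_bottle: White bottle, diameter 64 mm, 150 mm high. Leave alone. Origin: centre of its underside.
- stain_jar: Amber jar with black lid, diameter 52 mm, 70 mm high. Leave alone. Origin: centre of its underside.
- tube_rack: Steel rack with eight capped tubes, 100 x 50 mm, 88 mm high. Leave alone. Origin: centre of its underside.
Not all that is in view belongs to the job. What is shaped like the roll but blue, turquoise or yellow is not meant.

How it is judged:
By the outcome, as a careful person would: the job done as asked, in the order asked, and still so for the second after the job is handed in, while the arm keeps its last pose, push and grip.
It also fails if it takes over 38 s, if anything falls off the work surface, if the arm or the gripper's body presses on something with over 40 N, if the wrist force passes 120 N, or if a joint passes its speed limit or range.

ROBOT

A 6-joint arm with a two-finger parallel gripper is mounted at the origin on the work surface. World frame = base frame: x ahead of the robot, y to its left, z up, the work surface at z = 0. Lengths are in m, angles in degrees, forces in N, time in s.
With the tool pointing down it reaches from about 0.4 to 0.925 m from the base axis. Payload 12.5 kg.
Tool frame: the origin (TCP) lies midway between the tips of the shut fingers; the grasp point (between the pads) lies 19 mm behind it; z points along the fingers, y is the direction in which the jaws open and shut (so a half turn about z gives the same grasp; the last joint's range is limited). The gripper opens to 95 mm and grips with 3 to 60 N. Pads are 20 mm wide; open, the fingers measure 119 mm over their backs; the gripper's body (75 mm by 180 mm) begins 59 mm behind the grasp point.
Start: joints at [60.413, 28.126, 89.318, -0, 62.55, -6.05], TCP at [0.25, 0.573, 0.215] pointing down, gripper open.
Joint ranges: [-177.58, 177.58], [-47.91, 125.51], [2.72, 160], [-65.01, 245.01], [3.68, 167.84], [-153.87, 153.87]. Speed limits (degrees/s): [127.2, 127.2, 159.86, 180, 180, 180].

INTERFACE

Orientations are given as [roll, pitch, yaw] about the fixed x, y, z axes, in that order (R = Rz(yaw) Ry(pitch) Rx(roll)).
In Python, from workcell import sense, snapshot, get_calibration, job_done gives the robot as it stands.
- The arm moves only by the tool carry_out, never from a script. Its argument "steps" is one flat list of numbers, 7 for each row, row after row: the shift along the world's x, y, z in m, then the turn, a rotation vector about the world's x, y, z in degrees, then the gripper command: -1 is fully open, 1 is shut, values between are in proportion. In form: [tx, ty, tz, ax, ay, az, claw, tx, ty, tz, ax, ay, az, claw, ...]. A call has 1 to 20 rows; each row is the pose to reach, as a shift and turn from the pose measured when the call began; what a row does not reach only later rows make up. A row lasts 1/8 s, in which the tool goes at most 62.5 mm and 10.7 degrees, less where a joint would pass 70% of its speed; a pose out of reach is approached as far as the arm can. A call with a gripper value outside its range is refused whole. The fingers move at their own pace and stop on an object; the grip force is fixed at half the most. Time passes only in rows, so rows that repeat a pose let the fingers close. It gives the time, the measured TCP pose, the force and the opening at its end, in the units of the state.
- sense(): the state, without advancing time (a new reading comes with each control period).
- snapshot(name): name is "scene" or "top"; returns the picture (384x512x3 uint8, red, green, blue); there is no depth.
- get_calibration(name): a dict with "K" (3x3 intrinsics, pixels), "T" (4x4, takes a point from camera to world coordinates). Camera axes: x right, y up, looking along -z (the intrinsics and any distortion apply to the point x, -y, -z); pixel columns grow to the right and rows downward; lengths in m; the calibration is good to about 2 mm. A picture is of the moment at which its call begins. get_calibration takes no time and is no camera call.
- job_done(): hands the job in, once; it reports no verdict.
The state is a dict: "time": time; "joints": joint angles; "dq": joint speeds; "effort": joint torques, N m; "tcp_pos": TCP position; "orientation": TCP orientation; "wrist_force": force on the tool from outside, world axes, zero at the start; "torque": the same for the moment, N m; "grip_width": finger opening in m.
Only numpy, scipy, OpenCV 4.12 (cv2) and the standard library are available. Lean on these libraries where they do the work, as an engineer would, in place of code of your own. Each camera call takes 0.05 s, during which the arm holds its last target. There are 200 camera calls.

## Working session

There is one attempt and no reset: what is moved stays moved. The work goes in short steps, Python scripts to look and compute and a tool call to move; the robot and the scene stay as the last step left them, time stands still between calls to the robot, and variables do not carry over. Pictures are saved under pics/ and viewed, about 8 in all and at most 12, crops included, and the job is handed in when it is done.

Besides the shell and the picture viewer there is one more tool, called after "Emit:" as name(argument=value, ...), one argument or row to a line, values as JSON. carry_out: Moves the arm, as the interface text tells. Its arguments: {"type":"object","properties":{"steps":{"type":"array","items":{"type":"number"}}},"required":["steps"]}

```bash
mkdir -p pics
python3 - <<'E'
from workcell import *
import cv2,numpy as np
for n in("scene","top"):
    cv2.imwrite(f"pics/{n}0.png",snapshot(n)[:,:,::-1]); c=get_calibration(n); print(n,np.round(c["K"],1).tolist(),np.round(c["T"],3).tolist(),[k for k in c])
print(sense())
E
```

```text
scene [[367.2, 0.0, 255.8], [0.0, 367.2, 186.8], [0.0, 0.0, 1.0]] [[-0.876, -0.282, 0.391, 1.031], [0.482, -0.533, 0.696, 0.782], [0.012, 0.798, 0.602, 0.746], [0.0, 0.0, 0.0, 1.0]] ['K', 'T']
top [[420.3, 0.0, 248.9], [0.0, 420.3, 195.1], [0.0, 0.0, 1.0]] [[-0.07, 0.973, -0.22, 0.314], [-0.998, -0.069, 0.013, 0.015], [-0.003, 0.22, 0.975, 1.358], [0.0, 0.0, 0.0, 1.0]] ['K', 'T']
{'time': 0.1, 'joints': array([ 6.04110637e+01,  2.81602447e+01,  8.93481681e+01, -7.59993962e-05,
        6.25504196e+01, -6.05134178e+00]), 'dq': array([ 0.02302523, -0.18271724,  0.00197942, -0.00557745, -0.07933404,
       -0.04483178]), 'effort': array([ 3.47335808e-03, -6.13626480e+01, -2.58613050e+01,  6.93929032e-02,
        4.70562279e-02, -8.62302613e-05]), 'tcp_pos': array([0.24946683, 0.57279977, 0.21411584]), 'orientation': array([-1.79941488e+02, -6.13506098e-03,  1.56462437e+02]), 'wrist_force': array([-0.5229568 ,  0.91857786, -0.7805724 ]), 'torque': array([-0.02598589, -0.06769723, -0.01465744]), 'grip_width': 0.09518682529143563}
```

View pics/scene0.png

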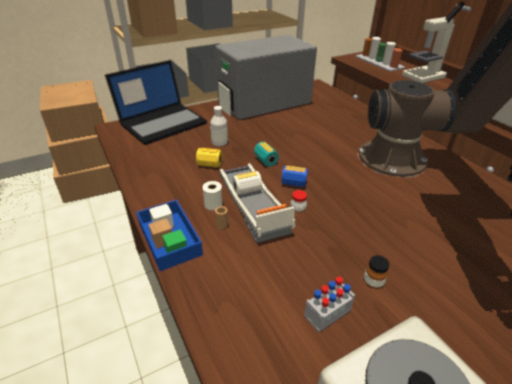

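View pics/top0.png

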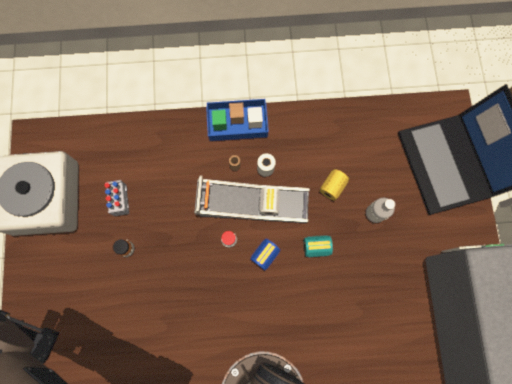

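Top view: the loader runs from its stop (205,195) to its foot (308,205), with the white roll at (269,200). Possible mix-ups: the spare roll standing at (266,164), turquoise roll (319,246), blue roll (266,254), yellow roll (334,184) and wash bottle (380,210). The lying white roll on the loader is the one described, so I'll check it in a close crop.

Run:
```python
import cv2,numpy as np
a=cv2.imread("pics/top0.png")[165:235,185:320]; a=cv2.resize(a,None,fx=5.5,fy=5.5,interpolation=cv2.INTER_CUBIC); 
b=cv2.imread("pics/scene0.png")[160:245,205:310]; 
cv2.imwrite("pics/c1.png",a)
```

```text
(no output)
```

View pics/c1.png

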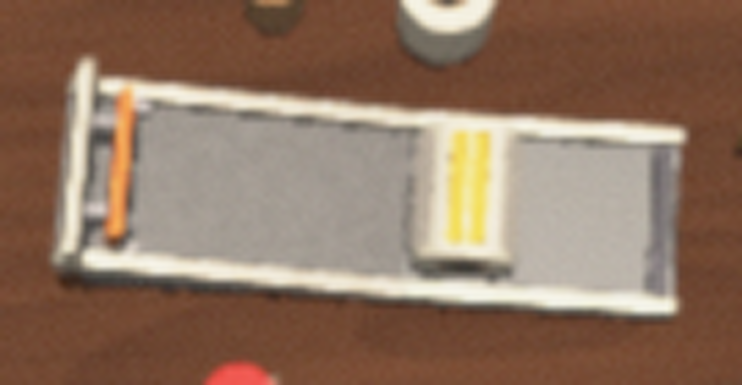

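```bash
cat > h.py <<'E'
import numpy as np
from workcell import *
def cast(n,u,v,z):
    c=get_calibration(n);K,T=c["K"],c["T"]
    d=T[:3,:3]@np.array([(u-K[0,2])/K[0,0],-(v-K[1,2])/K[1,1],-1]);o=T[:3,3]
    return o+d*(z-o[2])/d[2]
def proj(n,P):
    c=get_calibration(n);K,T=c["K"],c["T"]
    p=np.linalg.inv(T)@np.append(P,1); return K[0,0]*p[0]/-p[2]+K[0,2],K[1,1]*-p[1]/-p[2]+K[1,2]
E
python3 - <<'E'
from h import *
f=lambda a,b,z:cast("top",185+a/5.5-.5+.09,165+b/5.5-.5+.09,z)[:2]
L=np.array([[-.19,-.056],[-.19,.056],[.1327,-.043],[.1327,.043]])
W=np.array([f(685,131,.026),f(678,309,.026),f(126,90,.0914),f(115,241,.0914)])
lc,wc=L.mean(0),W.mean(0);H=(L-lc).T@(W-wc)
yaw=np.arctan2(H[0,1]-H[1,0],H[0,0]+H[1,1]);R=np.array([[np.cos(yaw),-np.sin(yaw)],[np.sin(yaw),np.cos(yaw)]])
o=wc-R@lc;print("loader",o,np.degrees(yaw));print((L@R.T+o-W)*1000)
r=f(466,197,.042);print("roll",r,"in loader",R.T@(r-o))
for n,p,z in(("spare",(266,158),.07),("cup",(229,239),.05),("core",(235,159),.06),("blue",(266,254),.03),("turq",(319,246),.03),("yel",(334,184),.03)):
    w=cast("top",*p,z)[:2];print(n,w.round(3),(R.T@(w-o)).round(3))
# second view check: project fitted points into scene
for P in((-.19,-.056,.026),(-.19,.056,.026),(.1327,-.043,.0914),(.1327,.043,.0914)):
    print(np.round(proj("scene",np.append(R@P[:2]+o,P[2])),1))
print(np.round(proj("scene",np.append(r,.042)),1))
import cv2
a=cv2.imread("pics/scene0.png")[155:245,205:315];cv2.imwrite("pics/c2.png",cv2.resize(a,None,fx=6,fy=6,interpolation=cv2.INTER_CUBIC))
E
```

```text
loader [ 0.59332158 -0.00328807] 82.74004254649142
[[ 2.61274465  1.04026851]
 [-2.61048581  0.26134684]
 [-0.5970181  -0.90166449]
 [ 0.59475926 -0.39995086]]
roll [ 0.58826557 -0.06620799] in loader [-0.06305443 -0.0029358 ]
spare [ 0.722 -0.065] [-0.045 -0.135]
cup [0.473 0.07 ] [0.057 0.129]
core [0.729 0.034] [ 0.054 -0.129]
blue [ 0.42  -0.043] [-0.061  0.167]
turq [ 0.433 -0.211] [-0.226  0.133]
yel [ 0.63  -0.281] [-0.271 -0.072]
[219.7 168.7]
[249.8 162.5]
[258.  210.4]
[286.5 203.3]
[246.7 182.1]
```

View pics/c2.png

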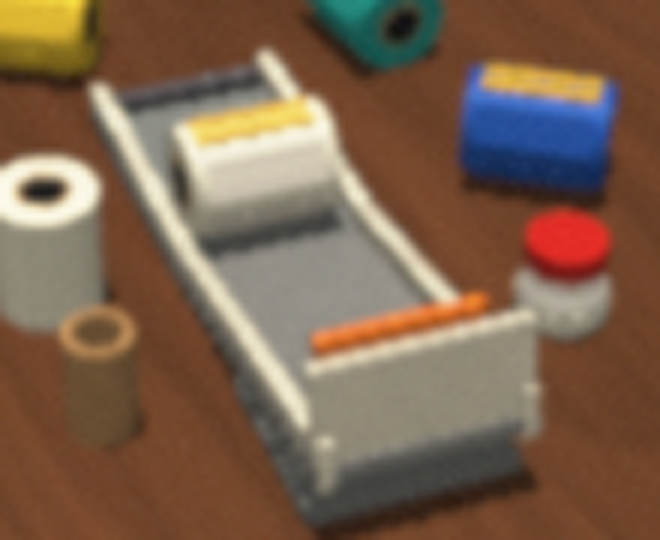

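The crop confirms the white roll lying between the guides at scene pixel (247,182). The fitted loader corners reproject to within 1–2 px in the second view. The foot side is clear, so I'll move above the apron behind the roll, with the jaw axis across the track and the fingers about 40 mm apart.

Emit:
carry_out(
  steps=[0.016,-0.035,0,0,0,-3.7,0.15,0.039,-0.085,0,0,0,-8.8,0.15,0.062,-0.135,0,0,0,-14,0.15,0.085,-0.184,0,0,0,-19.2,0.15,0.108,-0.234,0,0,0,-24.3,0.15,0.131,-0.284,0,0,0,-29.5,0.15,0.154,-0.333,0,0,0,-34.6,0.15,0.177,-0.383,0,0,0,-39.8,0.15,0.2,-0.433,0,0,0,-45,0.15,0.223,-0.482,0,0,0,-50.1,0.15,0.246,-0.532,0,0,0,-55.3,0.15,0.269,-0.582,0,0,0,-60.4,0.15,0.289,-0.624,0,0,0,-64.9,0.15,0.309,-0.667,0,0,0,-69.3,0.15,0.322,-0.695,0,0,0,-72.2,0.15,0.3285,-0.709,0,0,0,-73.7,0.15,0.3285,-0.709,0,0,0,-73.7,0.15,0.3285,-0.709,0,0,0,-73.7,0.15],
)

```text
time: 2.35
tcp_pos: [0.5775, -0.1351, 0.2141]
orientation: [-179.9, -0.0, 82.8]
wrist_force: [0.9, 0.2, 0.6]
grip_width: 0.0403
```

Emit:
carry_out(
  steps=[0,-0.001,-0.03,0,0,0,0.15,0,-0.001,-0.07,0,0,0,0.15,0,-0.001,-0.11,0,0,0,0.15,0,-0.001,-0.145,0,0,0,0.15,0,-0.001,-0.168,0,0,0,0.15,0,-0.001,-0.18,0,0,0,0.15,0,-0.001,-0.184,0,0,0,0.15,0,-0.001,-0.184,0,0,0,0.15,0,-0.001,-0.184,0,0,0,0.15],
)

```text
time: 3.48
tcp_pos: [0.5779, -0.1362, 0.031]
orientation: [-180.0, -0.0, 82.9]
wrist_force: [-0.1, 0.3, 0.3]
grip_width: 0.0405
```

Run:
```python
from h import *
import cv2
a=snapshot("top")[165:235,185:320,::-1];b=snapshot("scene")[150:240,205:315,::-1]
a=cv2.resize(a,(594,308),interpolation=cv2.INTER_CUBIC);b=cv2.resize(b,(352,288),interpolation=cv2.INTER_CUBIC)
o=np.zeros((600,600,3),np.uint8);o[:308,:594]=a;o[310:598,:352]=b;cv2.imwrite("pics/d1.png",o)
s=sense();print(s["time"],s["tcp_pos"],s["orientation"],s["wrist_force"],s["torque"])
```

```text
3.575 [ 0.5778214  -0.13621758  0.03076368] [-1.79977410e+02 -7.69886646e-03  8.28450872e+01] [-1.26535892 -0.35859762  0.39694973] [-0.11309544  0.02826164  0.01849892]
```

View pics/d1.png

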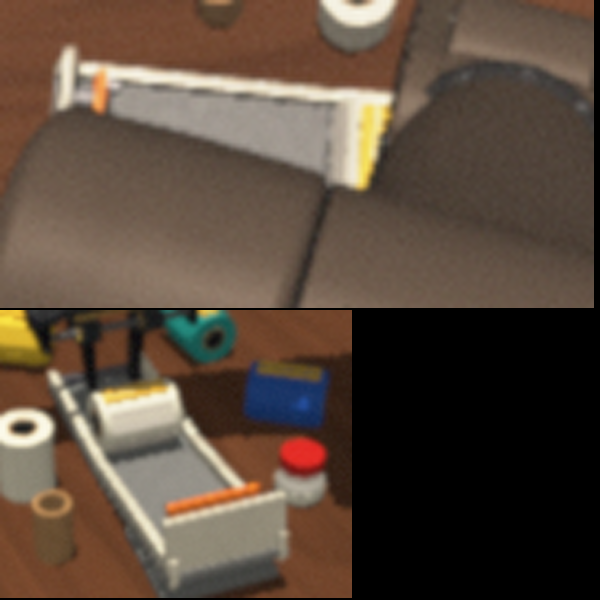

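The two fingers are centred behind the roll at scene crop (90–135, 370), clear of the rail. I'll push level, then follow the slope.

Emit:
carry_out(
  steps=[0.0008,0.006,0,0,0,0,0.15,0.0018,0.0139,0,0,0,0,0.15,0.0028,0.0218,0,0,0,0,0.15,0.0033,0.0258,0,0,0,0,0.15,0.0037,0.0288,0,0,0,0,0.15,0.004,0.0317,0,0,0,0,0.15,0.0046,0.0357,0,0,0,0,0.15,0.0051,0.0397,0,0,0,0,0.15,0.0057,0.0446,0,0,0,0,0.15,0.0063,0.0496,0,0,0,0,0.15,0.007,0.0546,0,0,0,0,0.15,0.0076,0.0595,0,0,0,0,0.15,0.0082,0.0645,0.0007,0,0,0,0.15,0.0088,0.0694,0.0016,0,0,0,0.15,0.0095,0.0744,0.0025,0,0,0,0.15,0.0101,0.0794,0.0033,0,0,0,0.15,0.0107,0.0843,0.0042,0,0,0,0.15,0.0114,0.0893,0.0051,0,0,0,0.15,0.012,0.0942,0.006,0,0,0,0.15,0.0126,0.0992,0.0069,0,0,0,0.15],
)

```text
time: 6.08
tcp_pos: [0.5905, -0.0367, 0.0378]
orientation: [-180.0, -0.0, 82.8]
wrist_force: [-0.0, -2.2, 1.1]
grip_width: 0.0403
```

```bash
cat > look.py <<'E'
import sys,cv2
from h import *
b=snapshot("scene")[150:240,205:315,::-1]
cv2.imwrite(sys.argv[1],cv2.resize(b,(660,540),interpolation=cv2.INTER_CUBIC))
s=sense();o=np.array([.5933,-.0033]);y=np.radians(82.74);u=np.array([np.cos(y),np.sin(y)])
d=s["tcp_pos"][:2]-o;print(s["time"],"loader x,y,z",d@u,d@[-u[1],u[0]],s["tcp_pos"][2],s["orientation"][2],"Fuphill",s["wrist_force"][:2]@u,s["wrist_force"])
E
python3 look.py pics/d2.png
```

```text
6.125 loader x,y,z -0.0329470954545894 -0.0013711850973699186 0.03783333604340699 82.85827394362134 Fuphill -0.1808799938211867 [-1.56075816  0.01648849  0.50079512]
```

View pics/d2.png

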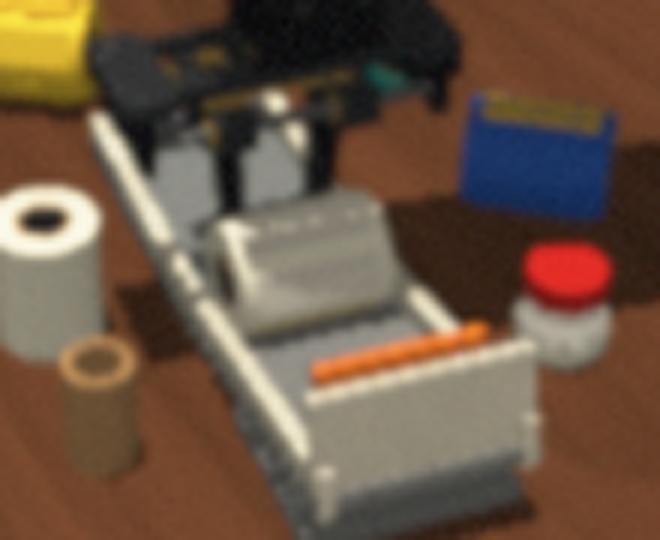

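The roll is on the slope, ahead of the fingers at crop (310,260), and square to the track. I'll continue to just short of the stop.

Emit:
carry_out(
  steps=[0.0006,0.005,0.0009,0,0,0,0.15,0.0013,0.0099,0.0017,0,0,0,0.15,0.0019,0.0149,0.0026,0,0,0,0.15,0.0025,0.0198,0.0035,0,0,0,0.15,0.0032,0.0248,0.0044,0,0,0,0.15,0.0038,0.0298,0.0052,0,0,0,0.15,0.0044,0.0347,0.0061,0,0,0,0.15,0.0051,0.0397,0.007,0,0,0,0.15,0.0057,0.0446,0.0079,0,0,0,0.15,0.0063,0.0496,0.0087,0,0,0,0.15,0.007,0.0546,0.0096,0,0,0,0.15,0.0076,0.0595,0.0105,0,0,0,0.15,0.0082,0.0645,0.0114,0,0,0,0.15,0.0088,0.0694,0.0122,0,0,0,0.15,0.0095,0.0744,0.0131,0,0,0,0.15,0.01,0.0784,0.0138,0,0,0,0.15,0.0105,0.0823,0.0145,0,0,0,0.15,0.0109,0.0853,0.015,0,0,0,0.15,0.0109,0.0853,0.015,0,0,0,0.15],
)

```text
time: 8.5
tcp_pos: [0.6014, 0.0495, 0.0528]
orientation: [-180.0, -0.0, 82.9]
wrist_force: [-0.1, 0.7, 0.2]
grip_width: 0.0401
```

```bash
python3 look.py pics/d3.png
```

```text
8.55 loader x,y,z 0.05320344733681294 -0.0013370314962729511 0.0527459337906824 82.86512712732713 Fuphill 0.08584465631815688 [ 0.17295151  0.06450556 -0.29736831]
```

View pics/d3.png

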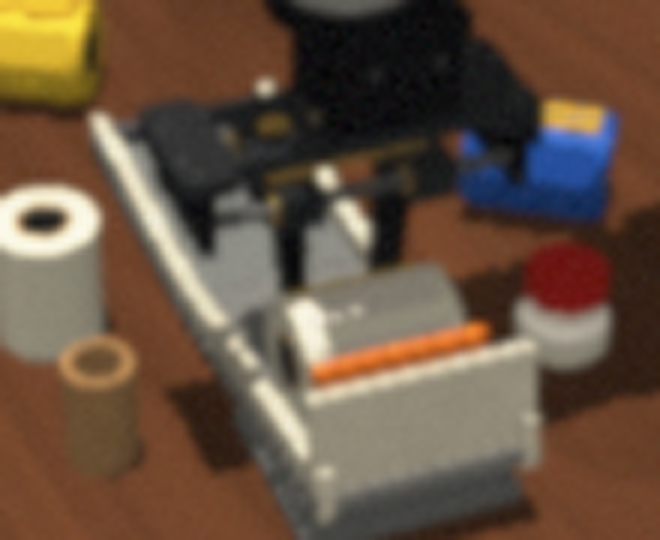

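The roll is nearly at the stop (crop (380,310)) and the orange plate hasn't moved. I'll close in slowly and read averaged force and the orange centroid at each step.

```bash
cat > meas.py <<'E'
from h import *
import cv2
o=np.array([.5933,-.0033]);y=np.radians(82.74);u=np.array([np.cos(y),np.sin(y)]);F=[];C=[]
for i in range(5):
    im=snapshot("scene").astype(float);s=sense();F.append(s["wrist_force"])
    r=im[195:220,250:295];w=np.clip(r[...,0]-1.3*r[...,1]-20,0,None)*(r[...,0]>120)*(r[...,2]<110)
    v,x=np.mgrid[195:220,250:295];C.append([(w*x).sum()/w.sum(),(w*v).sum()/w.sum(),w.sum()])
F=np.array(F);d=s["tcp_pos"][:2]-o
print("t",s["time"],"x",round(d@u,4),"z",s["tcp_pos"][2].round(4),"Fup",(F[:,:2]@u).mean().round(2),"sd",(F[:,:2]@u).std().round(2),"Fz",F[:,2].mean().round(2),"orange",np.mean(C,0).round(2))
E
python3 meas.py
```

```text
t 8.8 x 0.053 z 0.0527 Fup -0.36 sd 0.3 Fz 0.12 orange [ 271.96  208.31 4033.9 ]
```

Emit:
carry_out(
  steps=[0.0003,0.0025,0.0004,0,0,0,0.15,0.0006,0.005,0.0009,0,0,0,0.15,0.0009,0.0074,0.0013,0,0,0,0.15,0.0013,0.0099,0.0018,0,0,0,0.15,0.0013,0.0099,0.0018,0,0,0,0.15],
)

```text
time: 9.43
tcp_pos: [0.6026, 0.0591, 0.0546]
orientation: [-180.0, -0.0, 82.9]
wrist_force: [-0.2, -1.7, 0.1]
grip_width: 0.0407
```

```bash
python3 meas.py
```

```text
t 9.675 x 0.063 z 0.0545 Fup -1.86 sd 0.71 Fz 0.07 orange [ 272.58  208.43 3251.84]
```

Emit:
carry_out(
  steps=[0.0002,0.0015,0.0003,0,0,0,0.15,0.0004,0.003,0.0006,0,0,0,0.15,0.0006,0.0045,0.0008,0,0,0,0.15,0.0006,0.0045,0.0008,0,0,0,0.15],
)

```text
time: 10.18
tcp_pos: [0.6031, 0.0635, 0.0553]
orientation: [-180.0, -0.0, 82.9]
wrist_force: [-0.9, -5.2, 0.5]
grip_width: 0.0403
```

```bash
python3 meas.py
```

```text
t 10.425 x 0.0675 z 0.0553 Fup -4.83 sd 0.33 Fz 0.4 orange [ 273.27  208.76 2059.74]
```

The force is 4.8 N, which means about 6.5–7 mm of travel and first contact near x ≈ 0.061. Another 2 mm gives a clear press, short of the hard end.

Emit:
carry_out(
  steps=[0.0001,0.001,0.0002,0,0,0,0.15,0.0003,0.002,0.0004,0,0,0,0.15,0.0003,0.002,0.0004,0,0,0,0.15,0.0003,0.002,0.0004,0,0,0,0.15,0.0003,0.002,0.0004,0,0,0,0.15,0.0003,0.002,0.0004,0,0,0,0.15],
)

```text
time: 11.18
tcp_pos: [0.6033, 0.0653, 0.0556]
orientation: [-179.9, -0.0, 82.8]
wrist_force: [-0.2, -5.4, 0.1]
grip_width: 0.0404
```

```bash
python3 meas.py; python3 look.py pics/d4.png
```

```text
t 11.425 x 0.0694 z 0.0556 Fup -5.76 sd 0.46 Fz 0.67 orange [ 273.4   208.93 1739.28]
11.475 loader x,y,z 0.06933777821328031 -0.0012748701041330752 0.055618661203447176 82.84332572630083 Fuphill -4.83604841169875 [-0.56861804 -4.80269459  0.82278351]
```

View pics/d4.png

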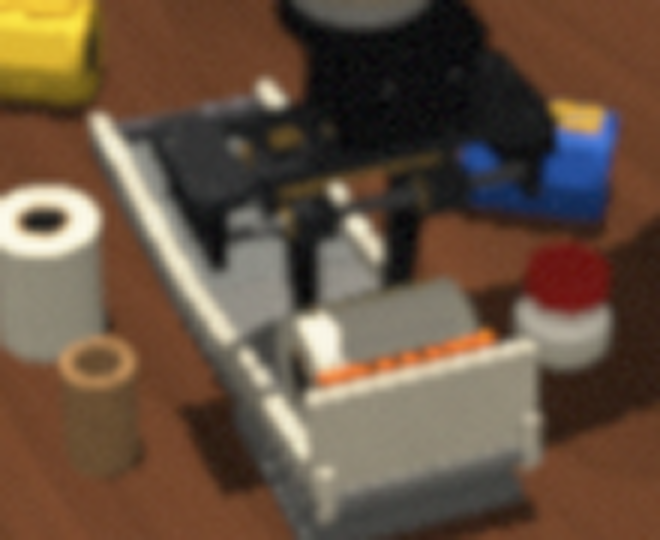

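The orange plate has moved visibly back toward the bracket (crop (410,357)). The roll is seated against it, with the fingertips still pushing at (300–400, 290). The neighbouring items are unmoved, so I'll hand in.

```bash
python3 -c "
from workcell import *
print(job_done())"
```

```text
the job is handed in; nothing more can be done
None
```

I pushed the white roll up the ramp with two spread fingertips until it pressed the orange stop back, and handed the job in at about 11.5 s with the fingers still holding it there.

- **Press:** the averaged push at the end was about 5.5 N (single readings 4.8 to 5.8 N). That puts the stop at roughly 8 to 9 mm of its 12 mm travel, a figure worked out from the force and finger position.
- **Last picture:** the stop plate was visibly back toward the bracket, with the roll against it and square to the track.
- **Neighbours:** the spare roll, cup and core stood unmoved in the last picture. The bottle, jar and tube rack were outside its crop, so I didn't look at them again; the arm passed above their height and never worked near them.
- **Disagreement:** the fitted loader width was about 2.6 mm narrower per side than the stated 112 mm, and first contact came about 1 to 2 mm earlier than predicted, both close to the calibration error. No check failed.

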